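# Turn a cover plate over against the leaning fence

### The job

The cover plate on the black rubber pad lies bright side up and has to be turned over so that its blue side can be stripped next. Push it gently up the leaning metal fence until it rests fully home against the fence, foot and all, and stands there by itself; then tip its top edge back towards the near side of the pad and let it down under control, not with a slap, so that it lies flat on the pad, blue side up. Never press hard on the plate and leave the other things on the bench alone.

Things in the scene. Friction and masses are not known exactly. Their poses are not given: they have to be found in the camera images.
- cover_center (a point): Centre, half-way through its thickness, of the loose cover plate: 90 mm (own x) by 110 mm (own y) by 10 mm thick, 0.2 to 0.35 kg, bright metal on its +z side, blue paint on its -z side. Starts flat on the pad, bright side up, own x within 0.25 rad of the station's x. Friction about 0.2 on the fence, 0.6 on the rubber. Fingers must never press it with over 18 N.
- station: Fixed base, 260 mm (x) by 200 mm (y), black rubber top with a thin yellow rim, its top 6 mm above the bench. Origin at the middle of its underside, z up; its x points from the near edge towards the fence and square to it.
- fence_mid (a point): Point fixed to the station, 60 mm in +x from its origin, on the pad's top; same axes: the MIDDLE of the fence's range. The aluminium fence face (150 mm wide in y, rising 48 mm, leaning back 25 degrees from upright, nothing higher behind it) is clamped with its foot anywhere from 15 mm before to 15 mm beyond here: not measured, find it by contact.
- fence_top_mid (a point): Point fixed to the station, 48 mm above and 22 mm beyond (+x) fence_mid: the middle of the range of the fence's top edge. A plate home on the fence rests at 65 degrees and sticks out 37 mm past this edge. Pushing it takes up to 10 N as its edge mounts the fence, then 1 to 3 N; once its foot meets the fence the force rises steeply.
- spare_cover: Bystander: a second cover plate of the same size, blue side up on the bench, left of the station. Origin at the middle of its blue face.
- buff_wheel: Bystander: spare white buffing wheel lying flat, 120 mm across, 22 mm high, origin under its centre.
- compound_bar: Bystander: brown polishing compound bar 120 x 40 x 34 mm, origin at the middle of its underside.
- green_bar: Bystander: green polishing compound bar 110 x 38 x 34 mm, origin at the middle of its underside.
- wrench: Bystander: steel wrench lying on the bench, origin at the middle of its underside.
- polish_can: Bystander: upright can, orange label, 64 mm across and 150 mm high, origin under its centre.
There are look-alikes about, which are no part of the job. What is shaped like the part that bears cover_center but green or turquoise is not meant.

How it is judged:
On the way:
1. the cover plate leans fully home against the fence (62.5 to 72 degrees to the pad, bright side facing the near side), with no finger touching it (angle between cover_center's own z axis and vertical between 1.09 and 1.26 rad and contact force between cover and the arm below 0.05 N and contact force between cover and the fingers below 0.05 N and angular speed of cover below 0.2 rad/s), for 0.3 s.
At the end, for the whole second after the job is handed in: The cover plate lies flat on the rubber pad (within 4 degrees), blue side up, its middle within 85 mm of the station's middle along x and 60 mm along y, at rest and released (angle between cover_center's own z axis and vertical above 3.07 rad and height (world z) of cover_center between 0.0085 and 0.0135 m and x of cover_center in the frame of station between -0.085 and 0.085 m and y of cover_center in the frame of station between -0.06 and 0.06 m and linear speed of cover below 0.01 m/s); the robot touches nothing.
It fails at once if the fingers press the cover plate with more than 18 N (contact force between cover and the fingers above 18 N).
It fails at once if the cover plate is slapped down or flung (turning faster than 10 rad/s, as when its edge falls freely more than about 25 mm) (angular speed of cover above 10 rad/s).
It fails at once if one of the other things on the bench (spare cover, buffing wheel, compound bars, wrench, can) is moved more than 15 mm (distance of any of spare_cover, buff_wheel, compound_bar, green_bar, wrench, polish_can from where it was at the start of the episode above 0.015 m).
It also fails if it takes over 72 s, if anything falls off the work surface, if the arm or the gripper's body presses on something with over 40 N, if the wrist force passes 120 N, or if a joint passes its speed limit or range.

### The arm

A 6-joint arm with a two-finger parallel gripper is mounted at the origin on the work surface. World frame = base frame: x ahead of the robot, y to its left, z up, the work surface at z = 0. Lengths are in m, angles in rad, forces in N, time in s.
With the tool pointing down it reaches from about 0.325 to 0.775 m from the base axis. Payload 5.5 kg.
Tool frame: the origin (TCP) lies midway between the tips of the shut fingers; the grasp point (between the pads) lies tcp_to_grasp behind it (tcp_to_grasp is the distance from the TCP to the grasp point, in m); z points along the fingers, y is the line along which they close (so a half turn about z gives the same grasp; the last joint's range is limited). The gripper opens to 88 mm and grips with 3 to 60 N. Pads are 20 mm wide; open, the fingers measure 115 mm over their backs; the gripper's body (75 mm by 178 mm) begins 61 mm behind the grasp point.
Start: joints at [1.254, 0.091, 1.231, -0, 1.82, -0.057], TCP at [0.154, 0.58, 0.223] pointing down, gripper open.
Joint ranges: [-2.87, 2.87], [-0.86, 2.18], [0.17, 2.46], [-1.51, 4.65], [0.06, 2.69], [-2.65, 2.65]. Speed limits (rad/s): [2.57, 2.57, 3.01, 3.14, 3.14, 3.14].

### API

Orientations are given as a rotation vector (axis times angle).
In Python, from cell import * gives the robot as it stands. The module is installed in compiled form; this text tells all that it offers. Calls block until the motion is done:
- move_to(position, orientation): joint-space move of the TCP to a pose.
- movel(position, rot=None, feed=0.15, f_stop=None): straight line of the TCP; rot=None keeps the orientation; feed is the mean speed in m/s. With f_stop (N) it stops when the force on the tool has changed by that much, and returns True; else False.
- set_joints(angles): joint-space move.
- set_gripper(opening, effort=None): finger opening in m; effort is the grip in N (None keeps the last); returns when the fingers have stopped.
- wait(seconds).
- inverse_kinematics(position, orientation): joint angles nearest the present ones, or None.
- capture(name): name is "side" or "top"; returns the picture (400x640x3 uint8, red, green, blue); there is no depth.
- camera_info(name): a dict with "K" (3x3 intrinsics, pixels), "k1" (the pictures are not rectified: a ray, as slopes to the right and down, at radius r is drawn at 1 + k1 r^2 times it, then the intrinsics apply), "R" (3x3) and "t" (3): a world point X has camera coordinates R X + t. Camera axes: x right, y down, z forward; pixel columns grow to the right and rows downward; lengths in m; the calibration is good to about 2 mm. A picture is of the moment at which its call begins. camera_info takes no time and is no camera call.
A pose or a line that the arm cannot do raises MotionError and nothing moves.
- hand_in(): hands the job in; it is judged then, once.
Readings, each from a call of its own:
- current_time_s(): time.
- current_q(): joint angles.
- current_qd(): joint speeds.
- current_effort(): joint torques, N m.
- current_tool_pos(): TCP position.
- current_orientation(): TCP orientation.
- current_force(): force on the tool from outside, world axes, zero at the start.
- current_moment(): the same for the moment, N m.
- current_finger_gap(): finger opening in m.
- current_finger_force(): force on a finger pad.
Only numpy, scipy, OpenCV 4.12 (cv2) and the standard library are available. Lean on these libraries where they do the work, as an engineer would, in place of code of your own. Each camera call takes 0.05 s, during which the arm holds its last target. There are 200 camera calls.

## Working session

There is one attempt and no reset: what is moved stays moved. The work goes in short steps, each a Python script; the robot and the scene stay as the last script left them, time stands still between calls to the robot, and variables do not carry over. Pictures are saved under pics/ and viewed, at most 10 in all, crops included, and the job is handed in when it is done.

```bash
mkdir -p pics
python3 - <<'E'
from cell import *
import cv2
for n in ("top","side"):
    im=capture(n); cv2.imwrite(f"pics/{n}0.png",im[:,:,::-1]); c=camera_info(n)
    print(n,c["K"],c["k1"],c["R"],c["t"])
print(current_orientation(),current_time_s(),current_force(), tcp_to_grasp)
E
```

```text
top [[432.23630004   0.         323.98535934]
 [  0.         432.23630004 200.34702178]
 [  0.           0.           1.        ]] 0.00029418411419991934 [[ 0.0181049  -0.9996941   0.01684992]
 [-0.99152016 -0.02012082 -0.12838586]
 [ 0.12868562 -0.01438263 -0.99158114]] [-0.02523463  0.50907736  1.25006279]
side [[499.04925132   0.         322.15175063]
 [  0.         499.04925132 193.67567672]
 [  0.           0.           1.        ]] -0.14715934829016247 [[-0.85517782 -0.51817599  0.01282722]
 [-0.41199496  0.66450749 -0.62345004]
 [ 0.31453306 -0.5384454  -0.78175796]] [0.39706811 0.26367724 1.40871624]
[-4.06843412e-01 -3.11480913e+00  2.61699769e-03] 0.1 [-0.33110637  0.16681305  0.22077425] 0.0187
```

View pics/top0.png

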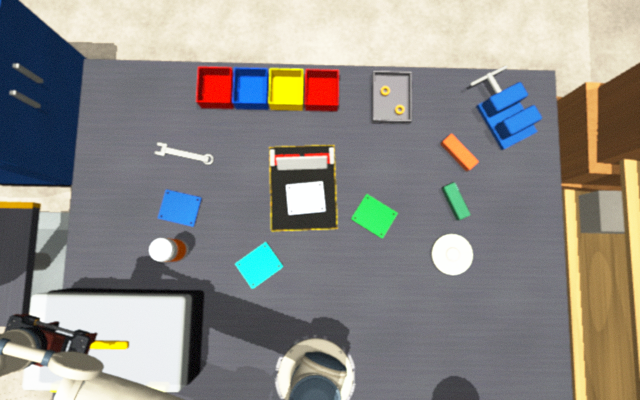

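View pics/side0.png

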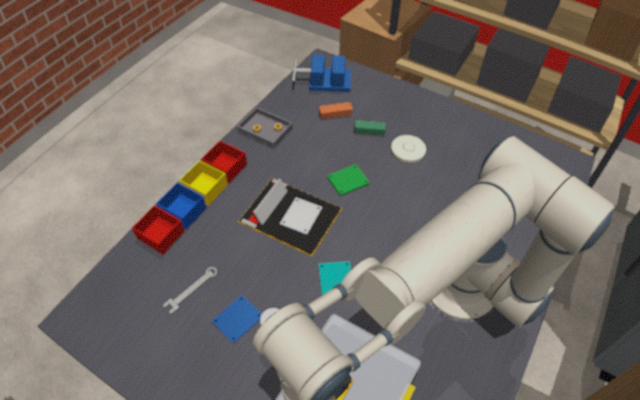

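The top view shows the station at about (269–338, 145–231), its fence at the far end (row ~160), and the plate near (306,198). The spare cover is at (180,208) and the can at (167,249). Next I'll refine these positions.

```bash
cat > h.py <<'E'
from cell import *
import numpy as np, cv2
from scipy.spatial.transform import Rotation as Ro
def ray(n,uv,z):
    c=camera_info(n); K=c["K"]; d=np.array([c["k1"],0,0,0,0.])
    p=cv2.undistortPoints(np.array(uv,float).reshape(-1,1,2),K,d).reshape(-1,2)
    R,t=np.array(c["R"]),np.array(c["t"]); o=-R.T@t
    r=np.c_[p,np.ones(len(p))]@R
    return o+r*((z-o[2])/r[:,2])[:,None]
def proj(n,X):
    c=camera_info(n); R,t=np.array(c["R"]),np.array(c["t"])
    return cv2.projectPoints(np.array(X,float).reshape(-1,1,3),cv2.Rodrigues(R)[0],t,c["K"],np.array([c["k1"],0,0,0,0.]))[0].reshape(-1,2)
E
python3 - <<'E'
from h import *
out=[]
for n,(u0,u1,v0,v1),b in (("top",(255,350,135,240),(282,330,176,220)),("side",(225,350,170,260),(275,330,194,240))):
    im=cv2.imread(f"pics/{n}0.png"); hsv=cv2.cvtColor(im,cv2.COLOR_BGR2HSV)
    m=np.zeros(im.shape[:2],np.uint8); m[b[2]:b[3],b[0]:b[1]]=1
    w=((im.min(2)>140)&(m>0)).astype(np.uint8)
    k,l,s,_=cv2.connectedComponentsWithStats(w); i=1+np.argmax(s[1:,4]); 
    pts=np.argwhere(l==i)[:,::-1]
    W=ray(n,pts,0.016)[:,:2].astype(np.float32); r=cv2.minAreaRect(W); print(n,"plate",W.mean(0),r)
    y=(hsv[...,0]>15)&(hsv[...,0]<38)&(hsv[...,1]>110)&(hsv[...,2]>70)
    m[:]=0; m[v0:v1,u0:u1]=1
    pts=np.argwhere(y&(m>0))[:,::-1]; W=ray(n,pts,0.006)[:,:2].astype(np.float32); print("rim",len(pts),cv2.minAreaRect(W),cv2.boxPoints(cv2.minAreaRect(W)))
    out.append(cv2.resize(im[v0:v1,u0:u1],(390,430),interpolation=cv2.INTER_CUBIC))
cv2.imwrite("pics/crop.png",np.hstack(out))
E
```

```text
top plate [0.51865655 0.04076465] ((0.5188107490539551, 0.04075279086828232), (0.09481913596391678, 0.11487657576799393), 6.81830358505249)
rim 605 ((0.5522271394729614, 0.04978109151124954), (0.26100924611091614, 0.20341657102108002), 3.190290927886963) [[ 0.41626447  0.14406887]
 [ 0.42758507 -0.05903246]
 [ 0.6881898  -0.04450668]
 [ 0.6768692   0.15859464]]
side plate [0.51798    0.03900671] ((0.51877361536026, 0.03783230856060982), (0.09152937680482864, 0.11298277229070663), 6.824154853820801)
rim 317 ((0.6110655069351196, 0.07807809114456177), (0.41004478931427, 0.19667008519172668), 10.896389961242676) [[ 0.39115095  0.13588409]
 [ 0.42832816 -0.05724015]
 [ 0.83098006  0.02027209]
 [ 0.79380286  0.21339633]]
```

View pics/crop.png

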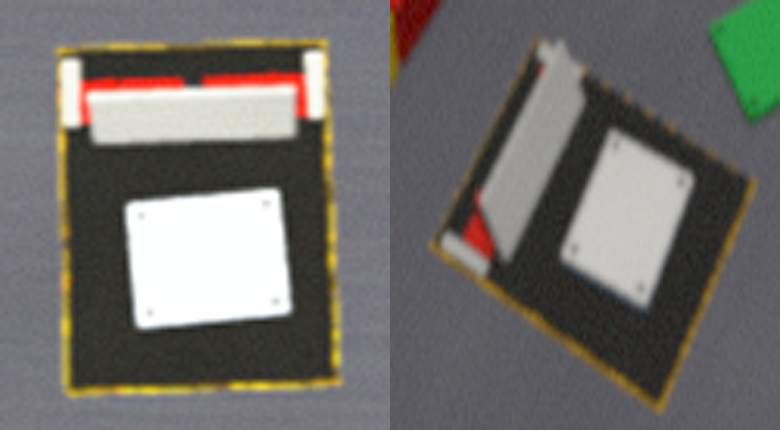

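The crop shows the plate square on the pad, with the fence foot at about (277,169.9)–(327,168.5) in the full top picture. Next I'll work out the fence estimate and check the inverse kinematics for the plan, which has three steps:
1. Push with two open fingers.
2. Grip the protruding top edge at 65° and rotate it past vertical.
3. Lower the plate on the near finger and withdraw.

```bash
cat >> h.py <<'E'
YAW=np.radians(3.19); S0=np.array([0.5522,0.0498,0.0]); RS=Ro.from_euler('z',YAW).as_matrix()
PY=-0.0085   # plate y in station
def W(x,y,z): return S0+RS@np.array([x,y,z])      # station -> world
def Sx(p): return RS.T@(np.asarray(p)-S0)
def axes(psi):   # tool axis, psi from -x over down to +x; n = towards blue/far side
    a=np.array([-np.cos(psi),0,-np.sin(psi)]); n=np.array([np.sin(psi),0,-np.cos(psi)]); return a,n
def rot_c(psi,sg=1):  # tool y along sg*n, z along a
    a,n=axes(psi); y=sg*n; return Ro.from_matrix(RS@np.c_[np.cross(y,a),y,a]).as_rotvec()
ROTP=Ro.from_matrix(RS@np.c_[[-1.,0,0],[0,1.,0],[0,0,-1.]]).as_rotvec()  # push pose: y along station y
E
python3 - <<'E'
from h import *
for uv in ([[277.4,169.9],[302,169.2],[327.3,168.5]],):
    for p in ray("top",uv,0.006): print("foot",Sx(p))
for p in ray("top",[[276.2,157.4],[326.6,156.2]],0.054): print("top",Sx(p))
print("side foot",[Sx(p) for p in ray("side",[[225+510*1+0-0-0,0]],.006)][:0], Sx(ray("side",[[225+(505-390)*125/390,170+258*90/430]],.006)[0]))
print("plate",Sx([.5188,.0393,.016]))
for x in(-.1,.05): print(inverse_kinematics(W(x,PY,.008),ROTP))
xf=.05
for sg in(1,-1):
  for th in(65,90,115,143):
    t=np.radians(th); a,n=axes(t); B=np.array([xf if th<=90 else xf-.01,PY,.006])
    p=B-a*.065
    print(sg,th,inverse_kinematics(S0+RS@p,rot_c(t,sg)))
E
```

```text
foot [0.05590665 0.07530652 0.006     ]
foot [0.05551932 0.0002135  0.006     ]
foot [ 0.05505778 -0.07720046  0.006     ]
top [0.08374082 0.07386763 0.054     ]
top [ 0.08235723 -0.07500505  0.054     ]
side foot [] [0.0573432  0.07140789 0.006     ]
plate [-0.03393254 -0.00862511  0.016     ]
[ 3.86059301e-03 -2.45185371e-01  1.93275969e+00 -4.44089210e-16
  1.45401833e+00 -1.62261174e+00]
[ 1.67439399e-02  1.66257013e-01  1.53238796e+00 -4.44089210e-16
  1.44294768e+00 -1.60972839e+00]
1 65 [ 0.02549997  0.62221346  0.91563255 -0.01429549  2.03986337 -0.03381295]
1 90 [ 1.67439399e-02  1.25147263e-01  1.46293997e+00 -4.44089210e-16
  1.55350542e+00 -3.89320632e-02]
1 115 [-4.91404763e-04 -3.72616378e-01  1.98982617e+00  2.67785492e-02
  1.08880204e+00 -6.33299684e-02]
1 143 None
-1 65 None
-1 90 None
-1 115 None
-1 143 None
```

Run:
```python
from h import *
move_to(W(-.105,PY,.22),ROTP); set_gripper(.06)
movel(W(-.105,PY,.03),feed=.2); movel(W(-.105,PY,.0082),feed=.03)
f0=current_force(); print(current_time_s(),f0)
r=movel(W(-.035,PY,.0082),feed=.02,f_stop=13)
print(r,Sx(current_tool_pos()),current_force()-f0,current_time_s())
cv2.imwrite("pics/p1.png",np.vstack([cv2.resize(capture(n)[v:v+120,u:u+160],(640,480))[:300 if 0 else 480] for n,u,v in(("side",220,150),)])[:,:,::-1])
for th in range(120,150,4):
    t=np.radians(th); a,n=axes(t)
    print(th,inverse_kinematics(S0+RS@(np.array([.046,PY,.006])-a*.065),rot_c(t)))
```

```text
4.9083 [ 1.08108557 -0.24927835  0.36541831]
False [-0.03632316 -0.00846728  0.00753878] [-5.14189628  0.22844171  0.13448155] 8.5583
120 [-0.00422692 -0.44515212  2.07312236  0.03578654  0.99109422 -0.07150179]
124 [-0.0082271  -0.51769601  2.1507639   0.0450178   0.91654921 -0.0804084 ]
128 [-0.01257595 -0.5896261   2.22797508  0.05631816  0.84193747 -0.09134596]
132 [-0.01727818 -0.66080919  2.30473704  0.07032399  0.76718731 -0.10492266]
136 [-0.0223259  -0.7310295   2.38099902  0.08793919  0.69219505 -0.1220124 ]
140 [-0.02769333 -0.79993031  2.45665851  0.110508    0.61679756 -0.14392972]
144 None
148 None
```

View pics/p1.png

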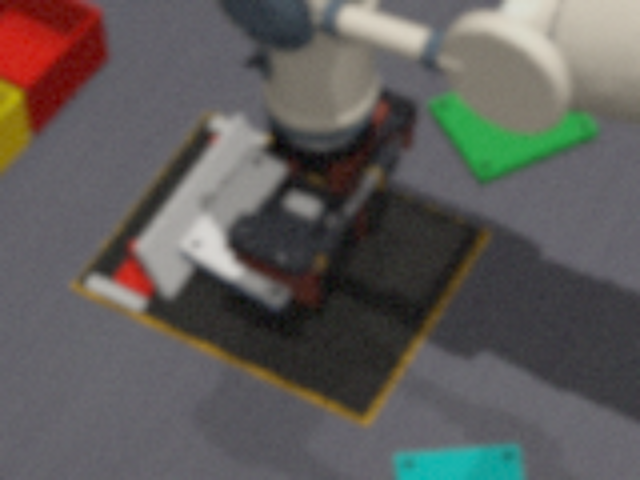

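The plate has squared up against both fingers, and its front edge is on the fence. I'll keep pushing.

Run:
```python
from h import *
F0=np.array([1.08,-.25,.37])
r=movel(W(-.012,PY,.0085),feed=.015,f_stop=8)
print(r,Sx(current_tool_pos()),current_force()-F0,current_time_s())
if not r:
    r=movel(W(.062,PY,.0085),feed=.012,f_stop=6)
    print(r,Sx(current_tool_pos()),current_force()-F0,current_time_s())
```

```text
False [-0.01176287 -0.00850591  0.00874018] [-2.47821417  0.18705672  0.02741251] 10.2917
True [ 0.03543091 -0.00847514  0.00774821] [-1.26209453  0.33238549  0.1428356 ] 14.0
```

Run:
```python
from h import *
F0=np.array([1.08,-.25,.37])
r=movel(W(.045,PY,.0085),feed=.008,f_stop=5)
print(r,Sx(current_tool_pos()),current_force()-F0,current_time_s())
cv2.imwrite("pics/p2.png",cv2.resize(capture("side")[150:270,220:380],(640,480))[:,:,::-1])
```

```text
True [ 0.03550824 -0.00844469  0.00638377] [-1.90015677 -0.16981433  3.87869211] 14.5667
```

View pics/p2.png

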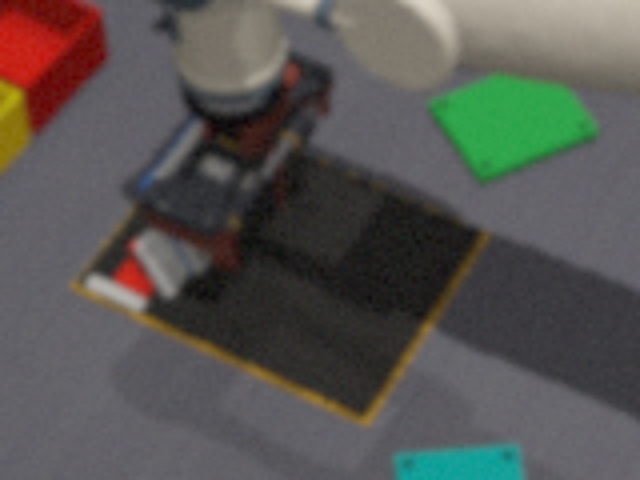

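The plate now stands steeply behind the gripper. The last stop was the fingertip brushing the pad, so I'll raise it 2 mm and press once more.

Run:
```python
from h import *
F0=np.array([1.08,-.25,.37])
p=Sx(current_tool_pos())
movel(W(p[0]-.001,PY,.0095),feed=.01)
print(Sx(current_tool_pos()),current_force()-F0)
r=movel(W(.046,PY,.0095),feed=.008,f_stop=6)
print(r,Sx(current_tool_pos()),current_force()-F0,current_time_s())
wait(.2);print(Sx(current_tool_pos()),current_force()-F0,current_time_s())
```

```text
[ 0.03440884 -0.00849114  0.00932116] [-2.75719172  0.23927534  0.75423368]
True [ 0.03539292 -0.0084622   0.00860853] [-1.17571238  0.3773534  -1.0399244 ] 15.7333
[ 0.03497112 -0.00845332  0.00797332] [-0.98916163 -0.25766733 -0.33077148] 15.9333
```

Run:
```python
from h import *
movel(W(.028,PY,.009),feed=.02); movel(W(-.03,PY,.012),feed=.15); movel(W(-.06,PY,.16),feed=.25)
wait(.4); print(current_force(),current_time_s())
a=cv2.resize(capture("side")[150:270,220:380],(400,300)); b=cv2.resize(capture("top")[135:240,255:350],(271,300))
cv2.imwrite("pics/p3.png",np.hstack([a,b])[:,:,::-1])
```

```text
[ 1.02072626 -0.40824811 -0.07449498] 18.1167
```

View pics/p3.png

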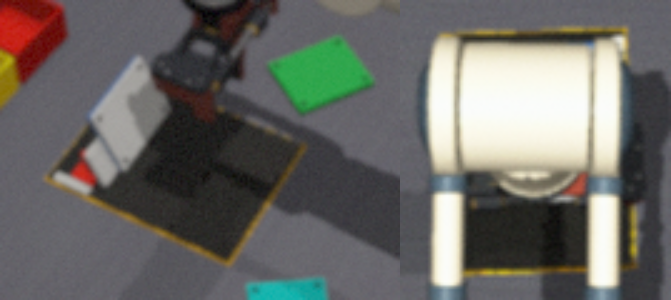

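Run:
```python
from h import *
xf=.0545
for th in (60,65,70):
    t=np.radians(th); a,n=axes(t)
    for y in(.055,-.055):
        B=np.array([xf,PY+y,.006])
        P=[B-n*.01, B-a*.09-n*.01, B-a*.09]
        uv=proj("side",[S0+RS@p for p in P]); print(th,y,((uv-[220,150])*2.5).round(0).tolist())
t=np.radians(65);a,n=axes(t)
# pre-grasp IK
for d in(-.06,.026):
    p=np.array([xf,PY,.006])-n*.005-a*(.09-d); print(S0+RS@p,inverse_kinematics(S0+RS@p,rot_c(t)))
```

```text
60 0.055 [[123.0, 172.0], [86.0, 119.0], [81.0, 119.0]]
60 -0.055 [[168.0, 110.0], [134.0, 58.0], [129.0, 58.0]]
65 0.055 [[123.0, 172.0], [91.0, 120.0], [85.0, 119.0]]
65 -0.055 [[169.0, 111.0], [139.0, 58.0], [133.0, 58.0]]
70 0.055 [[124.0, 173.0], [97.0, 121.0], [90.0, 120.0]]
70 -0.055 [[169.0, 111.0], [145.0, 60.0], [138.0, 59.0]]
[0.66585855 0.04762141 0.14405926] [ 0.02682955  0.72903616  0.62482551 -0.0153479   2.22384709 -0.03547109]
[0.62956969 0.0455989  0.06611679] [ 0.02548236  0.62034536  0.91607285 -0.0143142   2.04129076 -0.03385559]
```

The plate's corners match the 65° prediction to within a pixel, so it is home and standing free. Next I'll grip the top edge.

```bash
cat >> h.py <<'E'
xf=.0545
def gpose(th,d,lift=.0003):
    t=np.radians(th); a,n=axes(t); B=np.array([xf,PY,.006+lift])
    if th<=90: p=B-n*.005-a*(.09-d)
    else: p=B+[-.01,0,0]+n*.005-a*(.09-d)
    return S0+RS@p, rot_c(t)
E
python3 - <<'E'
from h import *
p,r=gpose(65,-.10)
movel(W(-.04,PY,.21),feed=.3); set_gripper(.028,5)
move_to(p,r); f0=current_force()
print(current_time_s(),current_finger_gap())
movel(gpose(65,-.01)[0],feed=.15)
s=movel(gpose(65,.022)[0],feed=.04,f_stop=4); print(s,Sx(current_tool_pos()),Sx(gpose(65,.022)[0]),current_force()-f0)
if not s:
    set_gripper(.004,5); print(current_finger_gap(),current_finger_force(),current_force()-f0)
print(current_time_s())
E
```

```text
20.6417 0.027612302266137218
False [ 0.07887963 -0.00849481  0.07039364] [ 0.0787065  -0.0085      0.07004202] [ 0.57178179  0.36881891 -0.21204543]
0.010316314657470889 4.999818876385689 [ 1.78683692 -0.87093227 -1.4956254 ]
22.775
```

Run:
```python
from h import *
f0=current_force()
for th in (71,77,83,89,95,102,109,116,122):
    p,r=gpose(th,.022)
    s=movel(p,r,feed=.04,f_stop=12)
    print(th,s,current_finger_gap(),(current_force()-f0).round(1),current_time_s())
    if s: break
for psi in(122,126,130,134):
  for x in(-.035,-.05,-.075,-.1):
    t=np.radians(psi);a,n=axes(t); z=.008+(.0135+.013)*n[2]
    print(psi,x,round(z,3),inverse_kinematics(W(x,PY,z),rot_c(t)) is not None,end=';')
a=cv2.resize(capture("side")[150:270,220:380],(640,480)); cv2.imwrite("pics/p4.png",a[:,:,::-1])
```

```text
71 False 0.00978827141592366 [-0.3  1.  -2.8] 23.1
77 False 0.010030718412591379 [-1.7  1.7 -2.7] 23.425
83 False 0.009843574001858169 [-0.4  2.  -3.3] 23.75
89 False 0.010465887236082676 [-1.1  1.4 -3. ] 24.075
95 False 0.010052007372184774 [-1.1  1.2 -1.6] 24.4
102 False 0.009952039371078003 [-1.1  1.2 -2. ] 24.7583
109 False 0.009592455584863425 [-1.   1.6 -2.4] 25.1167
116 False 0.010305402417701469 [-0.5  1.5 -2.3] 25.475
122 False 0.009788873921749118 [-0.6  1.2 -2.1] 25.8
122 -0.035 0.022 True;122 -0.05 0.022 True;122 -0.075 0.022 True;122 -0.1 0.022 False;126 -0.035 0.024 True;126 -0.05 0.024 True;126 -0.075 0.024 False;126 -0.1 0.024 False;130 -0.035 0.025 True;130 -0.05 0.025 True;130 -0.075 0.025 False;130 -0.1 0.025 False;134 -0.035 0.026 False;134 -0.05 0.026 False;134 -0.075 0.026 False;134 -0.1 0.026 False;
```

View pics/p4.png

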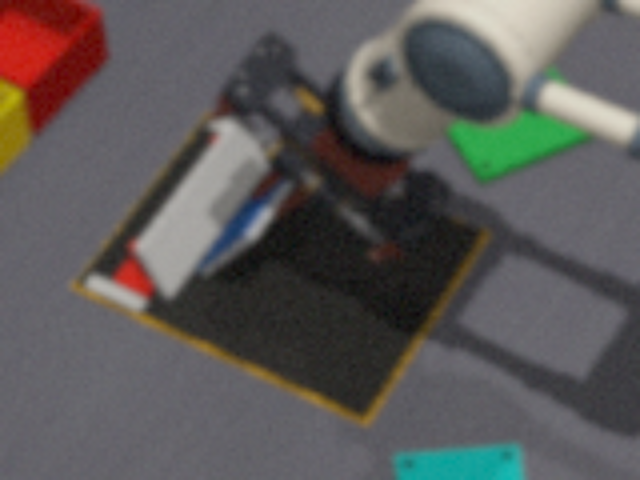

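Run:
```python
from h import *
f0=current_force()
for th in(126,130):
    p,r=gpose(th,.022); movel(p,r,feed=.03,f_stop=12)
psi=np.radians(130); a,n=axes(psi)
for g in(.012,.014,.016,.018,.020,.022,.024,.026): set_gripper(g)
g=current_finger_gap(); print(g,current_time_s(),(current_force()-f0).round(1))
def lp(th,s):
    at,_=axes(np.radians(th)); E=np.array([xf-.01,PY,.006])-at*.09
    return E+s*a+g/2*n
zmin=.008+(.0135+g/2)*n[2]
for th in range(136,172,4):
    p=lp(th,.02); low=p[2]<zmin; p[2]=max(p[2],zmin)
    s=movel(S0+RS@p,feed=.025,f_stop=10)
    print(th,s,p.round(4),(current_force()-f0).round(1),current_time_s())
    if s or low: break
im=cv2.resize(capture("side")[150:270,220:380],(640,480)); cv2.imwrite("pics/p5.png",im[:,:,::-1])
```

```text
0.02603005537630158 28.5417 [-1.3 -0.8  0.9]
136 False [ 0.0026 -0.0085  0.0616] [-1.2 -0.1  1.1] 28.7917
140 False [-0.0016 -0.0085  0.0569] [ 0.6 -0.8  1.7] 29.1917
144 False [-0.0055 -0.0085  0.0519] [-0.7  0.3  0.8] 29.5917
148 False [-0.009  -0.0085  0.0467] [-0.4 -0.2  0. ] 29.9917
152 False [-0.0121 -0.0085  0.0413] [-0.5 -0.1  1. ] 30.3917
156 False [-0.0149 -0.0085  0.0357] [-2.8 -0.3  1.7] 30.7917
160 False [-0.0172 -0.0085  0.0298] [-2.6 -0.3  0.2] 31.1917
164 False [-0.0192 -0.0085  0.025 ] [-1.1 -0.1 -0.3] 31.55
```

View pics/p5.png

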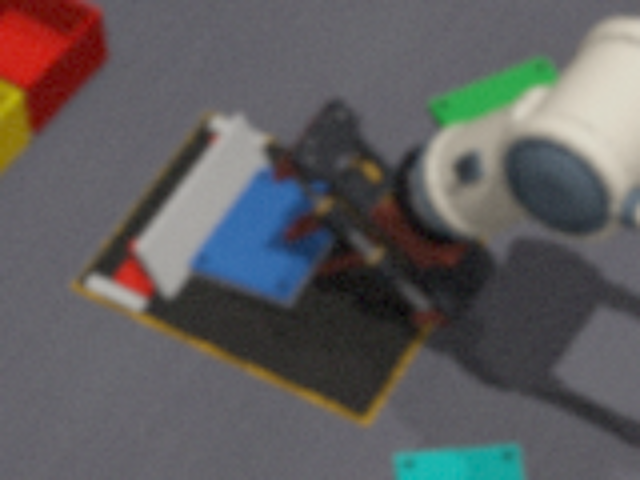

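The plate is nearly flat, blue side up, and its near edge rests on the lower finger. I'll withdraw along −x and then lift.

Run:
```python
from h import *
p=Sx(current_tool_pos()); f0=current_force()
print(p)
s=movel(W(-.052,PY,.0252),feed=.015,f_stop=8)
print(s,Sx(current_tool_pos()),(current_force()-f0).round(1),current_time_s())
wait(.3)
im=cv2.resize(capture("side")[150:270,220:380],(640,480)); cv2.imwrite("pics/p6.png",im[:,:,::-1])
```

```text
[-0.01937719 -0.00848268  0.02476806]
False [-0.0520015  -0.00849782  0.02515664] [ 1.4 -1.3  0.8] 33.9417
```

View pics/p6.png

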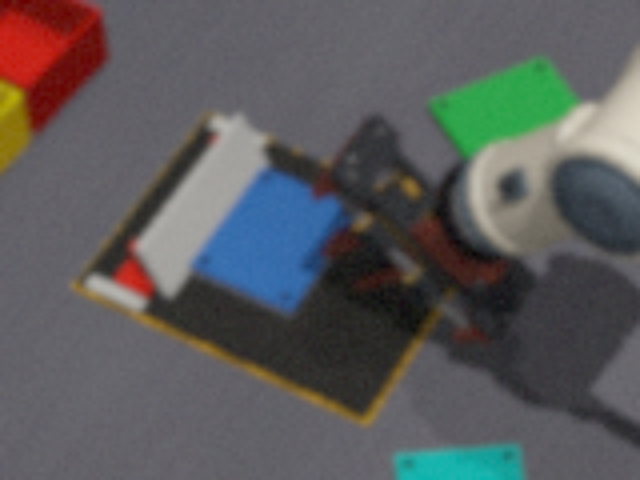

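Run:
```python
from h import *
print(movel(W(-.052,PY,.06),feed=.04,f_stop=4), movel(W(-.05,PY,.2),feed=.2), current_force())
wait(.3)
im=capture("side"); hsv=cv2.cvtColor(im,cv2.COLOR_RGB2HSV)
m=((hsv[...,0]>100)&(hsv[...,0]<125)&(hsv[...,1]>140)); m[:180]=0; m[240:]=0; m[:,:255]=0; m[:,320:]=0
pts=np.argwhere(m)[:,::-1]; w=np.array([Sx(q) for q in ray("side",pts,.016)])[:,:2].astype(np.float32)
print(len(pts),cv2.minAreaRect(w),current_time_s())
cv2.imwrite("pics/p7.png",cv2.resize(im[150:270,220:380],(640,480))[:,:,::-1])
```

```text
Traceback (most recent call last):
cell.MotionError: the arm cannot follow that straight line within its joint ranges
```

Run:
```python
from h import *
print(Sx(current_tool_pos()))
if current_tool_pos()[2]<.05: print(movel(W(-.06,PY,.06),rot_c(np.radians(115)),feed=.04,f_stop=5))
movel(W(-.06,PY,.2),rot_c(np.radians(90)),feed=.15)
wait(.3); print(current_force())
im=capture("side"); hsv=cv2.cvtColor(im,cv2.COLOR_RGB2HSV)
m=((hsv[...,0]>100)&(hsv[...,0]<125)&(hsv[...,1]>140)); m[:180]=0; m[240:]=0; m[:,:255]=0; m[:,320:]=0
pts=np.argwhere(m)[:,::-1]; w=np.array([Sx(q) for q in ray("side",pts,.016)])[:,:2].astype(np.float32)
print(len(pts),cv2.minAreaRect(w),current_time_s())
cv2.imwrite("pics/p7.png",cv2.resize(im[150:270,220:380],(640,480))[:,:,::-1])
```

```text
[-0.05199345 -0.00849719  0.02519927]
False
[ 0.34406189  0.06200948 -0.00832513]
792 ((0.008657224476337433, -0.012524034827947617), (0.08745637536048889, 0.1141928881406784), 0.22878552973270416) 36.7667
```

View pics/p7.png

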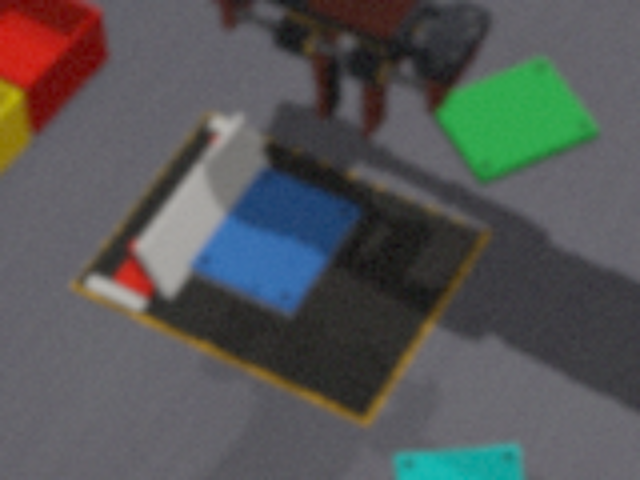

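The plate lies flat, blue side up, centred at about (9, −12) mm in the station frame, and the robot is clear of it. I'm handing in.

```bash
python3 -c "
from cell import *
print(hand_in())"
```

```text
the job is handed in; nothing more can be done
None
```

I turned the cover plate over and handed the job in at about 37 s of the 72 s allowed. It had stood by itself at about 65° against the fence first. It now lies flat on the pad, blue side up, about 9 mm from the station's middle in x and 12 mm in y, and the robot is clear of it; hand-in returned no verdict.

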